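# Bring the measuring slide to rest at its index

### The arm

A 7-joint arm with a two-finger parallel gripper is mounted at the origin on the work surface. World frame = base frame: x ahead of the robot, y to its left, z up, the work surface at z = 0. Lengths are in mm, angles in rad, forces in N, time in s.
With the tool pointing down it reaches from about 350 to 900 mm from the base axis. Payload 7.2 kg.
Tool frame: the origin (TCP) lies between the finger pads; the fingertips stand 19 mm ahead of it and the grasp point (between the pads) is the TCP; z points along the fingers, y is the line along which they close (so a half turn about z gives the same grasp; the last joint's range is limited). The gripper opens to 88 mm and grips with 3 to 60 N. Pads are 20 mm wide; open, the fingers measure 115 mm over their backs; the gripper's body (75 mm by 178 mm) begins 61 mm behind the grasp point.
Start: joints at [1.133, 0.411, -0.013, 1.596, 0.006, 1.134, -0.082], TCP at [225.882, -582.758, 215.353] pointing down, gripper open.
Joint ranges: [-2.95, 2.95], [-0.29, 1.99], [-1.47, 1.44], [0.14, 2.54], [-1.03, 4.17], [0.13, 1.85], [-2.86, 2.86]. Speed limits (rad/s): [2.39, 2.39, 3.01, 3.01, 3.14, 3.14, 3.14].

### API

Orientations are given as a 3x3 rotation matrix whose columns are the frame's x, y, z axes.
In Python, from bench import arm, snapshot gives the robot as it stands. The module is installed in compiled form; this text tells all that it offers.
- The arm moves only by the tool drive_tool, never from a script. Its argument "plan" is a list of rows, each an object with "delta_pos": the shift along the tool's x, y, z in units of 0.25 m (1.0 is 0.25 m), a list of three; "turn": the turn about the tool's z in units of 45 degrees (1.0 is 45 degrees). A call has 1 to 10 rows; each row shifts and turns the commanded pose from where the row before left it, along the tool's axes as they then stand; what a row does not reach is not made up. A row lasts 1/12 s, in which the tool goes at most 41.7 mm and 7.16 degrees, less where a joint would pass 70% of its speed; a pose out of reach is approached as far as the arm can. A call with a number of a shift or a turn outside -1 to 1 is refused whole. A call with a gripper value outside its range is refused whole. "fingers" is the closure, from -1 (fully open) to 1 (shut), set as the call begins (left out, the last holds). The fingers move at their own pace and stop on an object; "grip_force" is the grip in N (left out, the last holds). Time passes only in rows, so rows that do not move let the fingers close. It gives the time, the measured TCP pose, the force, the opening and the grip force at its end, in the units of the state.
- arm.get_state(): the state, without advancing time (a new reading comes with each control period).
- snapshot(name): name is "side" or "top" or "wrist"; returns a dict with "pixels" (480x640x3 uint8, blue, green, red), "fx", "fy", "cx", "cy" (pixels), "rvec" (rotation vector, rad) and "tvec" (3), from world to camera coordinates, as OpenCV has them. Camera axes: x right, y down, z forward; pixel columns grow to the right and rows downward; lengths in mm; the calibration is good to about 2 mm. A picture is of the moment at which its call begins. There is no depth.
- arm.finish_job(): hands the job in; it is judged then, once.
The state is a dict: "clock": time; "joint_positions": joint angles; "dq": joint speeds; "effort": joint torques, N m; "ee_pos": TCP position; "tool_rot": TCP orientation; "contact_force": force on the tool from outside, world axes, zero at the start; "wrist_torque": the same for the moment, N m; "finger_gap": opening from 0.0 (shut) to 1.0 (fully open); "grasp_force": force on a finger pad.
Only numpy, scipy, OpenCV 4.12 (cv2) and the standard library are available. Lean on these libraries where they do the work, as an engineer would, in place of code of your own. Each camera call takes 0.05 s, during which the arm holds its last target. There are 200 camera calls.

### The job

On the inspection bench a heavy trolley with a flange clamped on it runs almost without friction on a straight guideway. Push it off briskly, at 6 cm/s or more, and bring it to rest with the tongue on its side in line with the blade of the index bracket, without ever running it into the stop or the other end of its travel, then stay clear. Work it gently and only by pushing on the upright end faces of its two soft spring buffers: touch nothing else of the trolley and leave the other things on the bench alone.

Things in the scene. Friction and masses are not known exactly. Their poses are not given: they have to be found in the camera images.
- rail: Fixed guideway on the bench: grey plate 150 mm wide (x), 680 mm long (y), 8 mm thick, two steel rails up to 18 mm high. Origin on the bench on its centre line; the plate runs from y = -390 to +290 mm. Its y axis is the direction of travel (roughly the robot's left), turned up to 0.15 rad about the vertical from start to start.
- trolley (a joint): Travel of the trolley along the rail's +y, m. Its centre is at y = -0.200 + value in the rail's frame. It strikes the stop at 0.350 and the other end of its travel at -0.060. Mass with load 2 kg nominal (0.65 to 1.45 times this), viscous drag 0.5 N s/m (it coasts with a time constant of about 4 s), dry friction only about 3 mN.
- trolley_index (a point): Tip of the narrow steel tongue (4 mm wide) on the trolley's side away from the robot, at mid-length of the trolley, 68 mm from the centre line, 34 mm above the bench.
- buffer_rear_face (a point): Centre of the outer face of the rear buffer (rail's -y end), 40 mm above the bench, 108 mm from the trolley's centre when free. A rubber plate 96 mm wide, 8 mm thick, 22 to 56 mm above the bench, square to the travel, on a black hood 21 mm deep that slides over the trolley's end on springs: 50 N/m nominal, up to 25 mm travel, light damping 0.6 N s/m: the trolley rebounds from what it meets.
- buffer_front_face (a point): The same at the front end of the trolley (rail's +y), 108 mm from the trolley's centre when free, same springs.
- index: Fixed index bracket, block 30 x 40 mm, 28 mm high, at the guideway's far edge, axes parallel to the rail's. Its steel blade (4 mm wide, 31 mm above the bench) points at the trolley along this body's line y = 0: the trolley is at the index when the tongue has the same position along the rail's y. Elsewhere along the rail each time, 50 to 100 mm before the stop is met.
- wrench: A loose wrench beyond the slide; leave alone. Origin at mid-length on the bench.
- shaft: A loose turned stepped shaft standing upright, 60 mm wide foot, 85 mm high; leave alone. Origin at the centre of its foot.
- micrometer: A loose C-frame micrometer lying on the bench, about 110 mm; leave alone. Origin at the centre of its bow.
- oil_can: A loose grey bottle 56 mm wide, 130 mm high; leave alone. Origin at the centre of its foot.
- stop (a point): Contact face of the square stop post (30 x 34 mm, 44 mm high) that stands beside the rails on the robot's side, 82 mm from the centre line, 30 mm above the bench. A dog on the trolley's robot side (its leading edge 14 mm ahead of the trolley's centre) would strike it at joint value 0.350.
- trolley_deck (a point): Centre of the trolley, at the top of its deck plate, 52 mm above the bench. The trolley is a steel block under an aluminium plate 84 mm (x) by 152 mm (y, along travel), with a clamped steel flange 96 mm in diameter (its top 73 mm above the bench), a dog on the robot's side and a tongue on the other; none of this may be touched, only the end faces of the buffers.
There are look-alikes about, which are no part of the job. Of the things shaped like the index, the aluminium one is meant.

How it is judged:
By the outcome, as a careful person would: the job done as asked, in the order asked, and still so for the second after the job is handed in, with the robot touching nothing.
It also fails if it takes over 64 s, if anything falls off the work surface, if the arm or the gripper's body presses on something with over 40 N, if the wrist force passes 120 N, or if a joint passes its speed limit or range.

## Working session

There is one attempt and no reset: what is moved stays moved. The work goes in short steps, Python scripts to look and compute and a tool call to move; the robot and the scene stay as the last step left them, time stands still between calls to the robot, and variables do not carry over. Pictures are saved under pics/ and viewed, at most 10 in all, crops included, and the job is handed in when it is done.

Besides the shell and the picture viewer there is one more tool, called after "Request:" as name([rows], argument=value, ...), one row to a line, values as JSON. drive_tool: Moves the arm, as the interface text tells. Its arguments: {"type":"object","properties":{"plan":{"type":"array","items":{"type":"object","properties":{"delta_pos":{"type":"array","items":{"type":"number","minimum":-1,"maximum":1}},"turn":{"type":"number","minimum":-1,"maximum":1}}}},"fingers":{"type":"number"},"grip_force":{"type":"number"}},"required":["plan"]}

```bash
mkdir -p pics; cat > h.py <<'E'
import numpy as np, cv2
from bench import arm, snapshot
def ray(s,u,v):
    R=cv2.Rodrigues(np.array(s["rvec"],float))[0]; t=np.array(s["tvec"],float).ravel()
    d=R.T@np.array([(u-s["cx"])/s["fx"],(v-s["cy"])/s["fy"],1.]); return -R.T@t,d
def onz(s,u,v,z):
    c,d=ray(s,u,v); return (c+d*(z-c[2])/d[2])
def proj(s,p):
    R=cv2.Rodrigues(np.array(s["rvec"],float))[0]; q=R@np.array(p,float)+np.array(s["tvec"],float).ravel()
    return np.array([s["fx"]*q[0]/q[2]+s["cx"],s["fy"]*q[1]/q[2]+s["cy"]])
E
python3 - <<'E'
from h import *
import pickle
for n in("top","side"):
    s=snapshot(n); cv2.imwrite(f"pics/{n}0.png",s["pixels"]); pickle.dump(s,open(n+"0.pkl","wb"))
    print(n,ray(s,320,240),s["fx"])
st=arm.get_state(); print(st["clock"],st["ee_pos"],st["tool_rot"],st["finger_gap"])
E
```

```text
top (array([419.0729878 ,   4.61789063, 970.73533033]), array([ 0.1909591 ,  0.00491798, -0.9817344 ])) 464.951885119074
side (array([452.95900199, 727.18810035, 629.94730192]), array([ 0.14537378, -0.7897583 , -0.59615611])) 515.8518694723178
0.1 [ 225.69311808 -582.35167701  214.60826592] [[ 9.32383116e-01  3.61471121e-01 -5.94724763e-04]
 [ 3.61471598e-01 -9.32382258e-01  1.26851951e-03]
 [-9.59776479e-05 -1.39772228e-03 -9.99999019e-01]] 1.0037244861791028
```

View pics/top0.png

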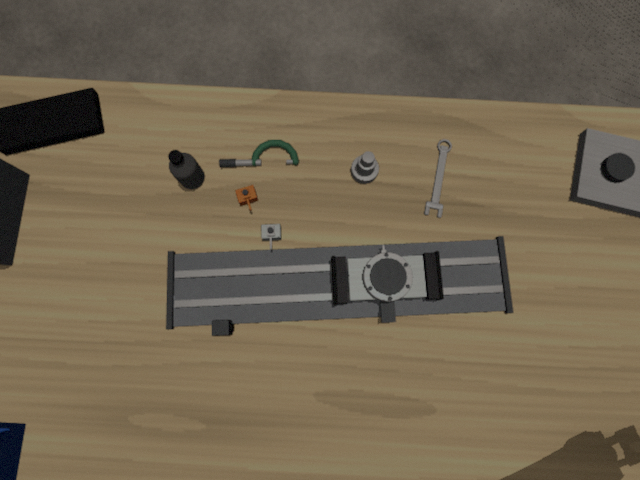

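View pics/side0.png

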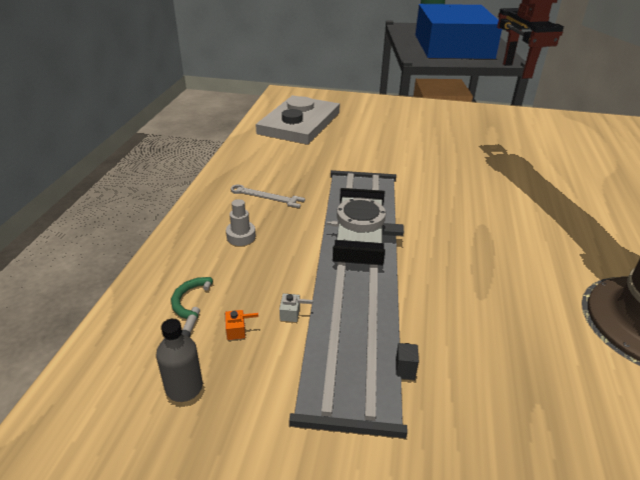

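The top view shows the trolley at about (387,277) with its tongue tip at (384,245). The aluminium index blade is near (271,248), the orange look-alike at (246,195) and the stop at (222,328). The side view agrees: the index is at (290,306) and the stop at (407,360).

```bash
cat > m0.py <<'E'
from h import *
import pickle
s=pickle.load(open("top0.pkl","rb")); im=s["pixels"]
hsv=cv2.cvtColor(im,cv2.COLOR_BGR2HSV); low=(hsv[...,1]<60).astype(np.uint8)
n,l,stt,c=cv2.connectedComponentsWithStats(low); k=l[285,300]; m=(l==k); print(stt[k])
lines=[]
for rng,fn in((list(range(185,210))+list(range(240,375))+list(range(405,490)),lambda c:np.flatnonzero(c).max()+.5),(list(range(185,255))+list(range(285,370))+list(range(400,490)),lambda c:np.flatnonzero(c).min()-.5)):
    p=np.array([onz(s,u,fn(m[:,u]),8)[:2] for u in rng],np.float32)
    f=cv2.fitLine(p,cv2.DIST_HUBER,0,.01,.01).ravel(); f=f if f[1]>0 else np.r_[-f[:2],f[2:]]; lines.append(f)
    print(f, "ang", np.arctan2(-f[0],f[1]))
d=(lines[0][:2]+lines[1][:2]);d/=np.linalg.norm(d); nn=np.array([d[1],-d[0]])
print("yaw",np.arctan2(-d[0],d[1]),"x offs",lines[0][2:]@nn,lines[1][2:]@nn)
for nm,u,v,z in(("tongue",384.,245,34),("blade",271.3,249,31),("stop right face",231.5,328,44),("rear face top",441,277,56),("front face",331.5,281,56),("plate R",511,275,8),("plate L",167,290,8)):
    p=onz(s,u,v,z)[:2]; print(nm,p.round(1),"along",(p@d).round(1),"across",(p@nn).round(1))
a=cv2.resize(im[225:340,205:305],None,fx=4,fy=4,interpolation=cv2.INTER_CUBIC);b=cv2.resize(im[225:340,325:425],None,fx=4,fy=4,interpolation=cv2.INTER_CUBIC)
cv2.imwrite("pics/c0.png",np.hstack([a,b]))
E
python3 m0.py
```

```text
[  166   224   347   112 25125]
[-9.9206857e-02  9.9506682e-01  4.4747614e+02 -5.0152576e+01] ang 0.099370316
[-9.9355251e-02  9.9505204e-01  5.9564069e+02 -3.1618877e+01] ang 0.09951945
yaw 0.09944488 x offs 440.28616 589.5587
tongue [ 597.9 -122.2] along -180.9 across 582.8
blade [577.8 108. ] along 50.1 across 585.6
stop right face [415.5 172.4] along 130.3 across 430.6
rear face top [ 535.5 -233.2] along -285.2 across 509.7
front face [516.2 -17.7] along -68.9 across 511.8
plate R [ 553.6 -391.3] along -444.3 across 512.0
plate L [484.8 318.4] along 268.7 across 514.0
```

View pics/c0.png

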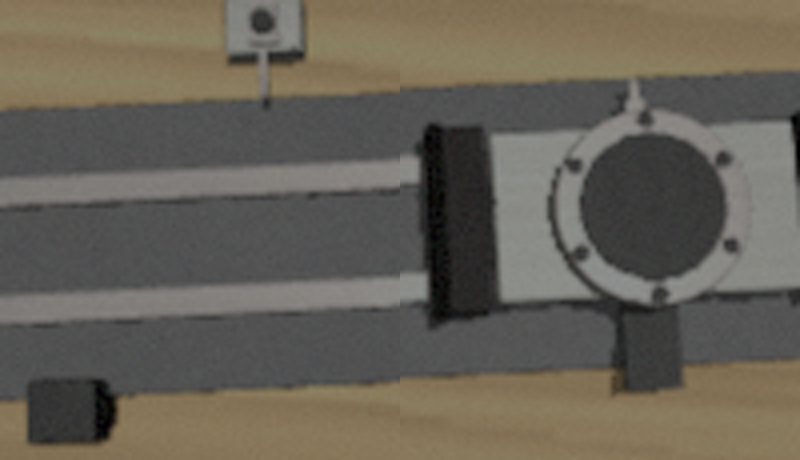

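The crop gives the blade end at about (271,250) and the tongue tip at about (383,245.5). The guideway is turned 0.099 rad and the tongue has about 230 mm to go. Next I close the fingers, turn the tool to the rail and move behind the rear buffer.

Request:
drive_tool([
  {"delta_pos": [0,0,0],"turn": 0.115},
  {"delta_pos": [0,0,0],"turn": 0.115},
  {"delta_pos": [0,0,0],"turn": 0.115},
  {"delta_pos": [0.116,-0.096,0]},
  {"delta_pos": [0.116,-0.096,0]},
  {"delta_pos": [0.116,-0.096,0]},
  {"delta_pos": [0.116,-0.096,0]},
  {"delta_pos": [0.116,-0.096,0]},
  {"delta_pos": [0.116,-0.096,0]},
  {"delta_pos": [0.116,-0.096,0]},
], fingers=1, grip_force=20)

```text
invalid input
```

```bash
cat > w.py <<'E'
from h import *
import sys
d=np.array([-0.0993,0.9951]);nn=np.array([0.9951,0.0993])
def tool():
    s=arm.get_state(); p=s["ee_pos"]; R=s["tool_rot"]
    print("t %.2f along %.1f across %.1f z %.1f yaw %.4f F %s gap %.2f"%(s["clock"],p[:2]@d,p[:2]@nn,p[2],np.arctan2(R[1][0],R[0][0]),np.round(np.r_[s["contact_force"][:2]@d,s["contact_force"][2]],2),s["finger_gap"]))
def trolley(save=None):
    s=snapshot("top"); t=arm.get_state()["clock"]; im=s["pixels"]; hsv=cv2.cvtColor(im,cv2.COLOR_BGR2HSV)
    m=((hsv[...,1]<60)&(hsv[...,2]>110)).astype(np.uint8); m[:225]=0; m[345:]=0
    if save: cv2.imwrite(save,im)
    n,l,st,c=cv2.connectedComponentsWithStats(m)
    k=[i for i in range(1,n) if st[i,3]>30 and 40<st[i,2]<120 and st[i,0]>150]
    for i in k:
        mm=(l==i); ys,xs=np.nonzero(mm); P=np.array([onz(s,u,v,52)[:2] for u,v in zip(xs,ys)]); a=P@d; b=P@nn
        a=a[abs(b-514.6)<38]; print("t %.2f deck ends %.1f %.1f mid %.1f n %d"%(t,np.percentile(a,.5),np.percentile(a,99.5),(np.percentile(a,.5)+np.percentile(a,99.5))/2,len(a)))
    return s
if __name__=="__main__": trolley(sys.argv[1] if len(sys.argv)>1 else None); tool()
E
python3 w.py
```

```text
t 0.15 deck ends -172.0 -103.5 mid -137.8 n 851
t 0.15 along -602.0 across 166.8 z 214.7 yaw 0.3698 F [-0.39 -0.3 ] gap 1.00
```

```bash
python3 - <<'E'
s=open('w.py').read(); i=s.index("    m=((hsv"); j=s.index("    return s")
s=s[:i]+'''    if save: cv2.imwrite(save,im)
    al=np.arange(-420,260,.5); g=cv2.cvtColor(im,cv2.COLOR_BGR2GRAY)
    uv=np.array([[proj(s,np.r_[d*a+nn*(514.6+b),52]) for a in al] for b in range(-12,13,3)],np.float32)
    f=cv2.remap(g,uv[...,0],uv[...,1],cv2.INTER_LINEAR).mean(0)
    k=np.flatnonzero(f>f.min()/2+f.max()/2); print("t %.2f deck ends %.1f %.1f mid %.1f (%d %d)"%(t,al[k[0]],al[k[-1]],(al[k[0]]+al[k[-1]])/2,f.min(),f.max()))
'''+s[j:]
open('w.py','w').write(s)
E
python3 w.py
```

```text
t 0.20 deck ends -420.0 259.5 mid -80.2 (11 139)
t 0.20 along -602.0 across 166.8 z 214.8 yaw 0.3698 F [-0.39 -0.15] gap 1.00
```

Request:
drive_tool([
  {"delta_pos": [0,0,0],"turn": 0.115},
  {"delta_pos": [0,0,0],"turn": 0.115},
  {"delta_pos": [0,0,0],"turn": 0.115},
  {"delta_pos": [0.116,-0.096,0],"turn": 0},
  {"delta_pos": [0.116,-0.096,0],"turn": 0},
  {"delta_pos": [0.116,-0.096,0],"turn": 0},
  {"delta_pos": [0.116,-0.096,0],"turn": 0},
  {"delta_pos": [0.116,-0.096,0],"turn": 0},
  {"delta_pos": [0.116,-0.096,0],"turn": 0},
  {"delta_pos": [0.116,-0.096,0],"turn": 0},
], fingers=1, grip_force=20)

```text
clock: 1.03
ee_pos: [412.3, -394.0, 215.4]
tool_rot: [[0.995, 0.099, 0.0], [0.099, -0.995, -0.0], [0.0, 0.0, -1.0]]
contact_force: [-0.4, 0.1, 0.3]
finger_gap: 0.279
grasp_force: 0.0
```

Request:
drive_tool([
  {"delta_pos": [0.115,-0.094,0],"turn": 0},
  {"delta_pos": [0.115,-0.094,0],"turn": 0},
  {"delta_pos": [0.115,-0.094,0],"turn": 0},
  {"delta_pos": [0.115,-0.094,0],"turn": 0},
  {"delta_pos": [0.114,-0.094,0],"turn": 0},
  {"delta_pos": [0,0,0.1],"turn": 0},
  {"delta_pos": [0,0,0.14],"turn": 0},
  {"delta_pos": [0,0,0.14],"turn": 0},
  {"delta_pos": [0,0,0.14],"turn": 0},
  {"delta_pos": [0,0,0.08],"turn": 0},
])

```text
clock: 1.87
ee_pos: [540.5, -263.5, 61.5]
tool_rot: [[0.995, 0.099, -0.004], [0.099, -0.995, 0.002], [-0.004, -0.002, -1.0]]
contact_force: [-1.1, -0.3, -0.3]
finger_gap: 0.004
grasp_force: 0.0
```

```bash
sed -i 's/arange(-420,260,.5)/arange(-400,235,.5)/; s/f>f.min()\/2+f.max()\/2/f>108/' w.py; python3 w.py pics/a1.png; python3 -c "
import cv2;im=cv2.imread('pics/a1.png');cv2.imwrite('pics/a1c.png',cv2.resize(im[200:360,300:540],None,fx=3,fy=3))"
```

```text
t 1.92 deck ends -220.5 -103.0 mid -161.8 (6 149)
t 1.92 along -315.1 across 510.2 z 58.7 yaw 0.0992 F [ 0.93 -2.12] gap 0.01
```

View pics/a1c.png

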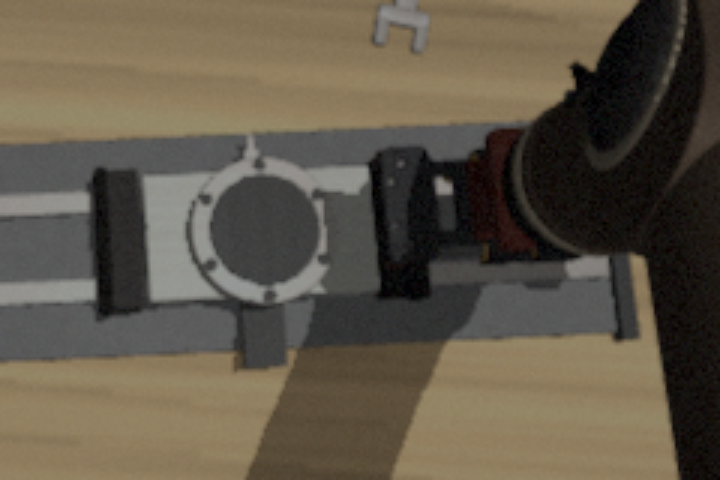

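The shaft of light is fine: the finger is about 14 mm behind the rear face and centred on the rubber plate (face near (435,230) in the crop). Next I lower the tool and close most of the gap.

Request:
drive_tool([
  {"delta_pos": [0.01,0,0.03],"turn": 0},
  {"delta_pos": [0,0,0.01],"turn": 0},
  {"delta_pos": [0,-0.01,0],"turn": 0},
  {"delta_pos": [0,-0.01,0],"turn": 0},
  {"delta_pos": [0,-0.01,0],"turn": 0},
  {"delta_pos": [0,0,0],"turn": 0},
  {"delta_pos": [0,0,0],"turn": 0},
])

```text
clock: 2.5
ee_pos: [544.7, -256.7, 56.3]
tool_rot: [[0.995, 0.099, 0.001], [0.099, -0.995, -0.001], [0.001, 0.001, -1.0]]
contact_force: [0.0, 0.5, 0.3]
finger_gap: 0.004
grasp_force: 0.0
```

```bash
python3 w.py
```

```text
t 2.55 deck ends -145.0 -103.0 mid -124.0 (12 151)
t 2.55 along -309.7 across 516.4 z 56.1 yaw 0.0990 F [-0.09  0.74] gap 0.00
```

Request:
drive_tool([
  {"delta_pos": [0,-0.005,0.024],"turn": 0},
  {"delta_pos": [0,-0.0128,0],"turn": 0},
  {"delta_pos": [0,-0.0128,0],"turn": 0},
  {"delta_pos": [0,-0.0128,0],"turn": 0},
  {"delta_pos": [0,-0.0128,0],"turn": 0},
  {"delta_pos": [0,-0.0128,0],"turn": 0},
  {"delta_pos": [0,-0.0128,0],"turn": 0},
  {"delta_pos": [0,-0.0128,0],"turn": 0},
])

```text
clock: 3.22
ee_pos: [542.0, -232.8, 49.4]
tool_rot: [[0.995, 0.099, 0.0], [0.099, -0.995, -0.0], [0.0, 0.0, -1.0]]
contact_force: [-0.2, 1.1, -1.5]
finger_gap: 0.005
grasp_force: 0.0
```

```bash
python3 -c "
from w import *; tool()"
```

```text
t 3.22 along -285.5 across 516.2 z 49.4 yaw 0.0991 F [ 1.16 -1.49] gap 0.01
```

Request:
drive_tool([
  {"delta_pos": [0,-0.0128,0],"turn": 0},
  {"delta_pos": [0,-0.0128,0],"turn": 0},
  {"delta_pos": [0,-0.0128,0],"turn": 0},
  {"delta_pos": [0,-0.0128,0],"turn": 0},
])

```text
clock: 3.55
ee_pos: [540.6, -220.2, 49.4]
tool_rot: [[0.995, 0.099, -0.0], [0.099, -0.995, -0.0], [-0.0, 0.0, -1.0]]
contact_force: [-0.4, 0.2, 0.1]
finger_gap: 0.006
grasp_force: 0.0
```

```bash
python3 w.py
```

```text
t 3.60 deck ends -145.0 -103.0 mid -124.0 (14 155)
t 3.60 along -271.9 across 516.2 z 49.4 yaw 0.0995 F [0.61 0.87] gap 0.01
```

```bash
python3 w.py pics/a2.png; python3 -c "
import cv2;im=cv2.imread('pics/a2.png');cv2.imwrite('pics/a2c.png',cv2.resize(im[200:360,300:540],None,fx=3,fy=3))"
```

```text
t 3.65 deck ends -145.0 -103.0 mid -124.0 (14 155)
t 3.65 along -272.3 across 516.2 z 49.4 yaw 0.0996 F [ 0.76 -0.49] gap 0.01
```

View pics/a2c.png

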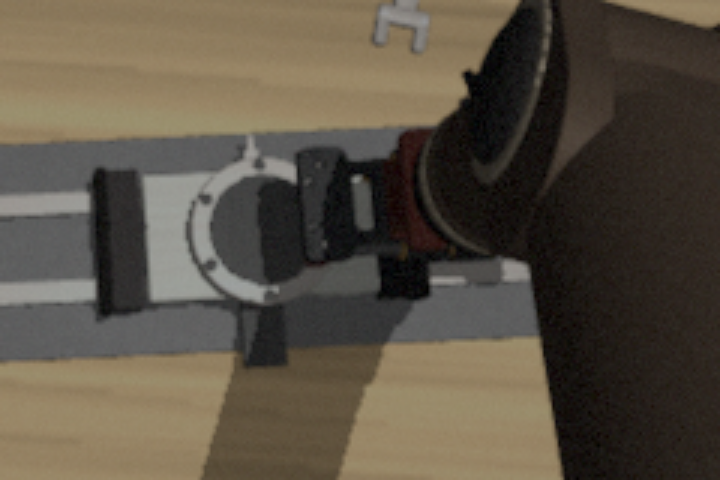

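```bash
python3 - <<'E'
from w import *
tool()
s=snapshot("side"); im=s["pixels"]
p=arm.get_state()["ee_pos"]; 
u=proj(s,p);v=proj(s,p-np.array([0,0,19])); t=snapshot("top"); print(u,v,proj(t,p),proj(t,p-[0,0,19]))
w=im.copy(); cv2.circle(w,tuple(int(x) for x in v),1,(0,255,0),-1)
a,b=int(v[0]),int(v[1]); cv2.imwrite("pics/s2.png",cv2.resize(w[b-90:b+70,a-110:a+110],None,fx=3.5,fy=3.5))
E
```

```text
t 3.65 along -272.3 across 516.2 z 49.4 yaw 0.0996 F [ 0.76 -0.49] gap 0.01
[360.85753652 194.94386799] [360.27278741 202.44223395] [433.59138752 274.42074219] [431.30569148 275.5301977 ]
```

View pics/s2.png

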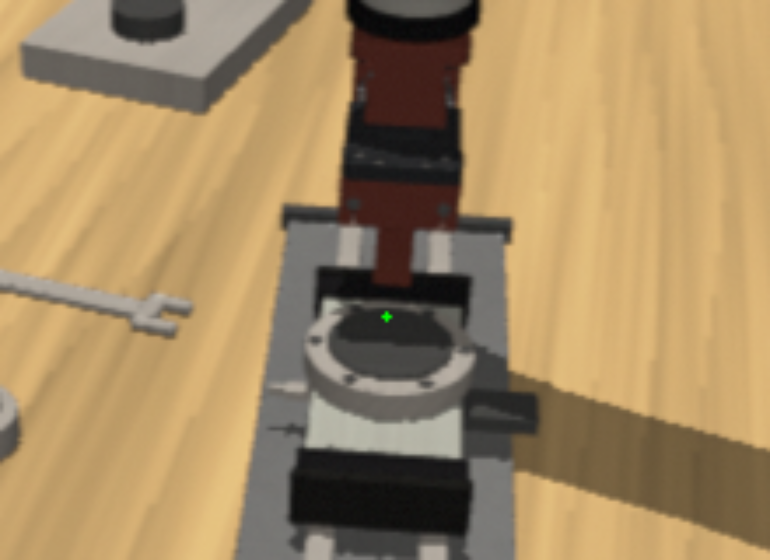

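```bash
python3 - <<'E'
from w import *
tool()
s=snapshot("side");t=snapshot("top")
for r in(270,285,305): p=onz(s,363,r/3.5+112,56); print(r,p[:2]@d,p[:2]@nn)
p=onz(t,442.7,290,56); print("top rear edge",p[:2]@d)
for a in(-288,-272-13.5,-258.5): print(a,proj(s,np.r_[d*a+nn*514.6,56]),proj(t,np.r_[d*a+nn*514.6,56]))
st=arm.get_state(); print(st["joint_positions"],st["tool_rot"][:,2])
E
```

```text
t 3.75 along -273.1 across 516.2 z 49.4 yaw 0.0990 F [0.27 0.86] gap 0.00
270 -286.386656340305 512.5020985783133
285 -268.6676490984335 511.9671151790498
305 -245.73552918778935 511.27473420676125
top rear edge -285.9715621282349
-288 [362.02922923 188.68891908] [442.16606718 274.46197159]
-285.5 [361.99238843 189.28308018] [440.90710888 274.52029569]
-258.5 [361.58588955 195.83901369] [427.30378633 275.15050049]
[ 0.39774755  0.53596174 -0.12463057  1.8441879   0.09187003  0.76685969
 -1.24802325] [ 5.17083274e-05 -2.00222641e-04 -9.99999979e-01]
```

The side crop shows the red finger ending over the black rear hood (near (395,285)), with the hood and trolley unmoved. I'll check that contact closely with enhanced contrast before moving on.

```bash
python3 - <<'E'
from w import *
tool()
s=snapshot("side")["pixels"][140:215,320:402]; w=snapshot("wrist"); t=snapshot("top")["pixels"][255:310,405:470]
f=lambda a,S:cv2.resize((255*(a/255.)**.45).astype(np.uint8),S,interpolation=cv2.INTER_CUBIC)
cv2.imwrite("pics/d.png",np.vstack([np.hstack([f(s,(400,366)),f(w["pixels"],(400,366))]),np.hstack([f(t,(275,233)),np.zeros((233,525,3),np.uint8)])]))
tr=trolley()
E
```

```text
t 3.85 along -273.4 across 516.1 z 49.4 yaw 0.0986 F [0.77 0.05] gap 0.01
t 4.05 deck ends -145.0 -103.0 mid -124.0 (14 155)
```

View pics/d.png

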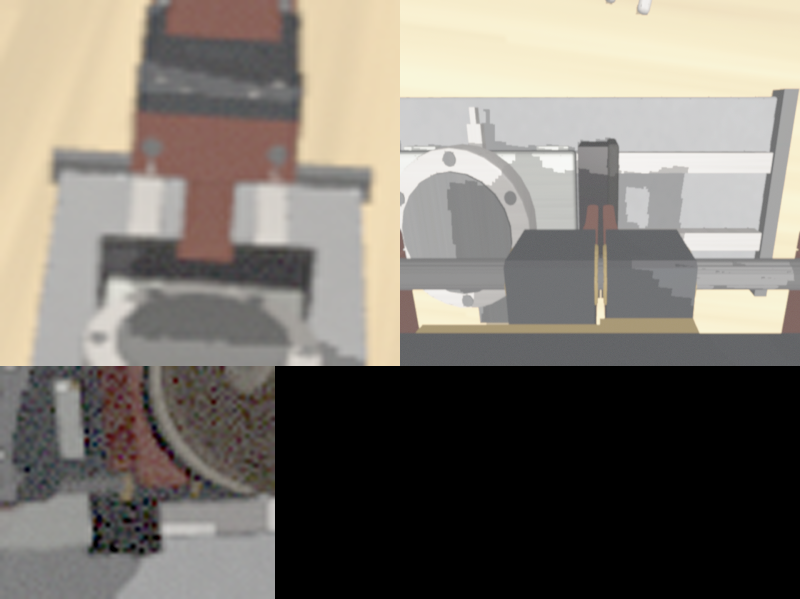

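```bash
python3 - <<'E'
from w import *
tool()
w=snapshot("wrist"); a0=-273.4
print("obs red tip row ~", 205/366*480, "cols",(585-400)*1.6,(617-400)*1.6)
for z in(30.4,49.4,56,62,70):
    print(z,[proj(w,np.r_[d*(a0+e)+nn*526,z]).round(0) for e in(-13.5,0,13.5)])
print("hood obs cols",(578-400)*1.6,(618-400)*1.6,"row",145/366*480)
for e in(-288,-280,-259): print(e,proj(w,np.r_[d*e+nn*562.6,56]).round(0),proj(w,np.r_[d*e+nn*526,56]).round(0))
im=w["pixels"]; b,g,r=[im[...,i].astype(int) for i in range(3)]; m=(r>g+25)&(r<200)&(g<110)
ys,xs=np.nonzero(m); k=(xs>270)&(xs<370); print(ys[k].min(),ys[k].max(),xs[k].min(),xs[k].max())
E
```

```text
t 4.05 along -273.3 across 516.1 z 49.3 yaw 0.0986 F [ 0.14 -0.31] gap 0.01
obs red tip row ~ 268.8524590163934 cols 296.0 347.20000000000005
30.4 [array([346., 255.]), array([320., 255.]), array([294., 255.])]
49.4 [array([349., 267.]), array([320., 267.]), array([291., 267.])]
56 [array([350., 272.]), array([320., 272.]), array([290., 272.])]
62 [array([351., 276.]), array([320., 276.]), array([289., 276.])]
70 [array([352., 283.]), array([320., 283.]), array([287., 283.])]
hood obs cols 284.8 348.8 row 190.1639344262295
-288 [354. 190.] [352. 272.]
-280 [335. 190.] [334. 272.]
-259 [286. 190.] [288. 272.]
270 398 296 345
```

Request:
drive_tool([
  {"delta_pos": [0,0.03,0],"turn": 0},
  {"delta_pos": [0,0.03,0],"turn": 0},
  {"delta_pos": [0,0.03,0],"turn": 0},
  {"delta_pos": [0,0.03,0],"turn": 0},
  {"delta_pos": [0,0.03,0],"turn": 0},
  {"delta_pos": [0,0,0],"turn": 0},
])

```text
clock: 4.6
ee_pos: [544.1, -260.5, 49.3]
tool_rot: [[0.995, 0.096, 0.0], [0.096, -0.995, -0.001], [-0.0, 0.001, -1.0]]
contact_force: [-0.4, -0.1, 0.4]
finger_gap: 0.007
grasp_force: 0.0
```

```bash
python3 w.py; python3 w.py pics/e.png
```

```text
t 4.65 deck ends -145.0 -103.0 mid -124.0 (13 150)
t 4.65 along -312.0 across 515.7 z 49.2 yaw 0.0969 F [0.12 0.42] gap 0.01
t 4.70 deck ends -145.0 -103.0 mid -124.0 (12 150)
t 4.70 along -311.1 across 515.9 z 49.2 yaw 0.0978 F [-0.63  0.48] gap 0.00
```

```bash
python3 - <<'E'
from w import *
import pickle
a=pickle.load(open("side0.pkl","rb"))["pixels"]; b=snapshot("side")["pixels"]
r=(slice(205,265),slice(325,405))
f=lambda x:np.float32(cv2.cvtColor(x,cv2.COLOR_BGR2GRAY)[r])
print("front half shift side",cv2.phaseCorrelate(f(a),f(b)))
a=pickle.load(open("top0.pkl","rb"))["pixels"]; b=cv2.imread("pics/e.png"); r=(slice(235,325),slice(325,395))
print("top",cv2.phaseCorrelate(f(a),f(b)))
w=snapshot("wrist")["pixels"]; cv2.imwrite("pics/f.png",w)
tool()
E
```

```text
front half shift side ((0.13723151981669446, 0.07181619683413487), 0.8578160504500071)
top ((-0.004121334539497923, -0.026222336256942924), 0.9543814481040578)
t 4.80 along -310.2 across 516.1 z 49.3 yaw 0.0991 F [0.24 0.19] gap 0.01
```

View pics/f.png

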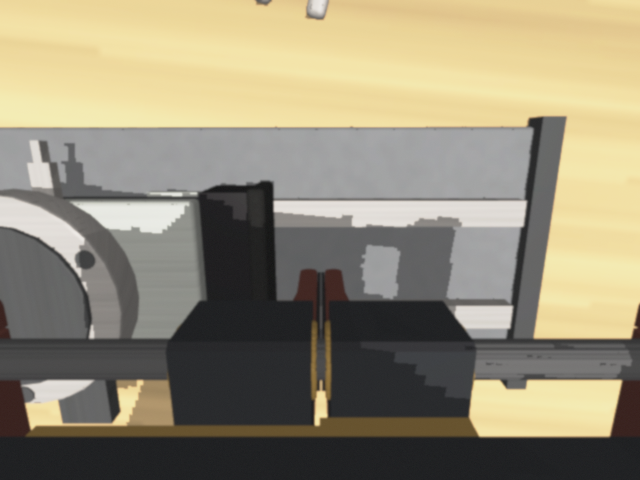

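The wrist view shows the closed red fingertips at about (322,270), the same row as when they were over the hood. The hood never hid them, so they must have hovered above it. They appear to end about 25 mm higher than I assumed, so I raise the tool and triangulate the tip.

Request:
drive_tool([
  {"delta_pos": [0,0,-0.12],"turn": 0},
  {"delta_pos": [0,0,-0.12],"turn": 0},
  {"delta_pos": [0,0,0],"turn": 0},
  {"delta_pos": [0,0,0],"turn": 0},
])

```text
clock: 5.13
ee_pos: [545.7, -257.7, 111.2]
tool_rot: [[0.995, 0.099, 0.004], [0.099, -0.995, -0.001], [0.003, 0.002, -1.0]]
contact_force: [0.4, 0.5, -0.7]
finger_gap: 0.009
grasp_force: 0.0
```

```bash
python3 - <<'E'
from w import *
tool(); p=arm.get_state()["ee_pos"]
s=snapshot("side"); im=s["pixels"]
for e in(0,10,-19): print(e,proj(s,p+[0,0,e]).round(1))
u,v=proj(s,p).astype(int)
for r in range(v-25,v+25,2): print(r,[tuple(int(x) for x in im[r,c]) for c in (u-8,u,u+3,u+10)])
w=snapshot("wrist"); g=w["pixels"]
for e in(0,-10,-19): print(e,[proj(w,p+np.r_[nn*q,e]).round(0) for q in(0,5,10)])
cv2.imwrite("pics/g.png",cv2.resize(im[v-90:v+60,u-100:u+100],None,fx=4,fy=4))
E
```

```text
t 5.13 along -310.6 across 517.5 z 111.2 yaw 0.0996 F [ 0.47 -0.75] gap 0.01
0 [362.8 160.8]
10 [363.1 156.6]
-19 [362.2 168.7]
135 [(24, 30, 64), (25, 31, 64), (25, 31, 65), (24, 30, 65)]
137 [(32, 45, 76), (25, 32, 65), (24, 30, 64), (25, 30, 64)]
139 [(115, 174, 212), (20, 26, 56), (23, 28, 60), (70, 105, 137)]
141 [(115, 175, 213), (22, 27, 61), (26, 31, 63), (121, 184, 223)]
143 [(116, 176, 214), (23, 30, 62), (23, 31, 62), (122, 184, 223)]
145 [(118, 178, 217), (27, 31, 64), (24, 29, 63), (123, 186, 223)]
147 [(117, 178, 216), (25, 28, 62), (25, 31, 63), (124, 187, 224)]
149 [(118, 178, 217), (22, 28, 61), (25, 30, 63), (123, 186, 223)]
151 [(118, 178, 217), (23, 30, 63), (25, 31, 64), (123, 185, 223)]
153 [(117, 178, 216), (26, 31, 64), (26, 32, 65), (121, 183, 221)]
155 [(117, 177, 216), (23, 30, 63), (23, 30, 63), (120, 182, 220)]
157 [(116, 176, 215), (27, 35, 65), (25, 31, 64), (119, 180, 218)]
159 [(114, 174, 212), (113, 170, 206), (98, 147, 182), (118, 178, 216)]
161 [(114, 173, 212), (114, 172, 209), (120, 183, 221), (116, 176, 214)]
163 [(116, 174, 212), (113, 171, 208
[... 239 characters left out ...]
(116, 175, 213)]
171 [(100, 142, 170), (114, 169, 205), (119, 178, 215), (117, 176, 215)]
173 [(66, 67, 67), (66, 69, 70), (66, 70, 73), (69, 78, 85)]
175 [(61, 63, 66), (40, 42, 43), (43, 44, 45), (83, 87, 91)]
177 [(102, 104, 105), (103, 105, 106), (97, 99, 99), (95, 100, 104)]
179 [(117, 119, 121), (116, 118, 119), (115, 117, 118), (124, 130, 134)]
181 [(115, 118, 119), (114, 115, 118), (115, 118, 119), (125, 130, 135)]
183 [(113, 115, 117), (115, 117, 118), (114, 116, 118), (96, 100, 103)]
0 [array([320., 286.]), array([320., 276.]), array([320., 266.])]
-10 [array([320., 279.]), array([320., 269.]), array([320., 259.])]
-19 [array([320., 273.]), array([320., 263.]), array([320., 254.])]
```

View pics/g.png

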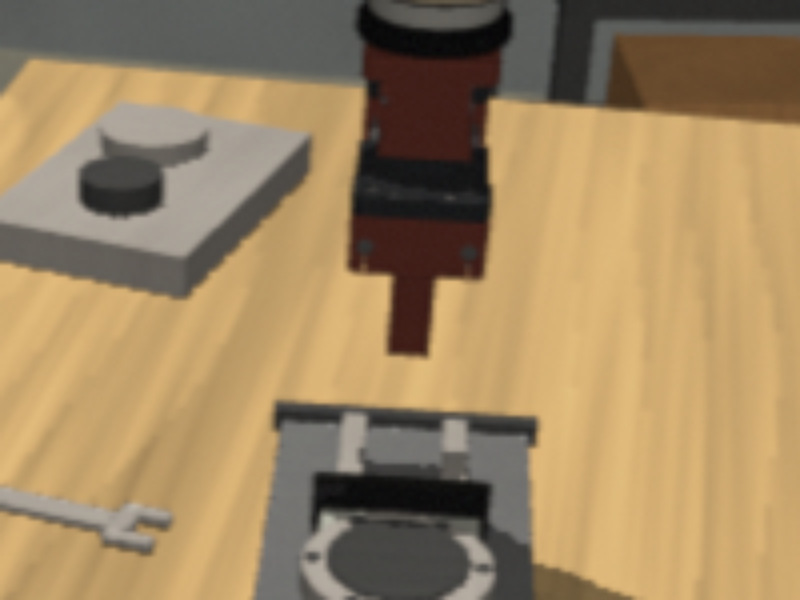

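The tip shows at crop (408,355), i.e. pixel row 158.7 against 168.7 predicted, so the fingertips end roughly 5–14 mm above the reported TCP height. At a TCP height of 29 mm they should sit well inside the face band (22–56 mm) and still clear the plate in the nominal case. I lower the tool there behind the face.

Request:
drive_tool([
  {"delta_pos": [0,0,0.12],"turn": 0},
  {"delta_pos": [0,0,0.12],"turn": 0},
  {"delta_pos": [0,0,0.06],"turn": 0},
  {"delta_pos": [0,0,0.028],"turn": 0},
  {"delta_pos": [0,0,0],"turn": 0},
])

```text
clock: 5.65
ee_pos: [542.5, -256.8, 24.6]
tool_rot: [[0.995, 0.099, -0.005], [0.099, -0.995, 0.002], [-0.004, -0.002, -1.0]]
contact_force: [-0.3, 0.3, -0.2]
finger_gap: 0.008
grasp_force: 0.0
```

```bash
python3 w.py
```

```text
t 5.70 deck ends -145.0 -103.0 mid -124.0 (11 151)
t 5.70 along -310.0 across 515.4 z 26.2 yaw 0.0992 F [ 0.9  -1.08] gap 0.00
```

Request:
drive_tool([
  {"delta_pos": [0,-0.0128,0],"turn": 0},
  {"delta_pos": [0,-0.0128,0],"turn": 0},
  {"delta_pos": [0,-0.0128,0],"turn": 0},
  {"delta_pos": [0,-0.0128,0],"turn": 0},
  {"delta_pos": [0,-0.0128,0],"turn": 0},
  {"delta_pos": [0,-0.0128,0],"turn": 0},
  {"delta_pos": [0,-0.0128,0],"turn": 0},
  {"delta_pos": [0,-0.0128,0],"turn": 0},
])

```text
clock: 6.37
ee_pos: [542.0, -232.1, 27.5]
tool_rot: [[0.995, 0.099, 0.0], [0.099, -0.995, -0.0], [0.0, 0.0, -1.0]]
contact_force: [0.9, -0.9, 0.1]
finger_gap: 0.004
grasp_force: 0.2
```

```bash
python3 w.py
```

```text
t 6.42 deck ends -141.5 -99.5 mid -120.5 (11 154)
t 6.42 along -283.9 across 516.3 z 27.4 yaw 0.0995 F [1.21 0.81] gap 0.01
```

Request:
drive_tool([
  {"delta_pos": [0,-0.0128,0],"turn": 0},
  {"delta_pos": [0,-0.0128,0],"turn": 0},
  {"delta_pos": [0,-0.0128,0],"turn": 0},
  {"delta_pos": [0,-0.0128,0],"turn": 0},
  {"delta_pos": [0,-0.0128,0],"turn": 0},
])

```text
clock: 6.83
ee_pos: [540.2, -216.0, 27.3]
tool_rot: [[0.995, 0.099, -0.0], [0.099, -0.995, 0.0], [-0.0, -0.0, -1.0]]
contact_force: [0.1, 0.3, -0.0]
finger_gap: 0.003
grasp_force: 0.0
```

```bash
python3 w.py; python3 w.py
```

```text
t 6.88 deck ends -115.5 -74.0 mid -94.8 (10 156)
t 6.88 along -267.7 across 516.2 z 27.3 yaw 0.0996 F [0.27 0.11] gap 0.00
t 6.93 deck ends -113.0 -71.0 mid -92.0 (10 156)
t 6.93 along -268.1 across 516.2 z 27.3 yaw 0.0997 F [ 0.55 -0.15] gap 0.00
```

```bash
python3 w.py; python3 w.py;python3 w.py
```

```text
t 6.98 deck ends -110.0 -68.0 mid -89.0 (11 155)
t 6.98 along -268.5 across 516.2 z 27.3 yaw 0.0995 F [ 0.   -0.91] gap 0.00
t 7.03 deck ends -107.0 -65.5 mid -86.2 (11 155)
t 7.03 along -268.9 across 516.2 z 27.4 yaw 0.0991 F [-0.27 -0.4 ] gap 0.00
t 7.08 deck ends -104.0 -62.5 mid -83.2 (9 155)
t 7.08 along -269.1 across 516.1 z 27.4 yaw 0.0989 F [-0.15 -0.18] gap 0.00
```

Request:
drive_tool([
  {"delta_pos": [0,-0.034,0],"turn": 0},
  {"delta_pos": [0,-0.034,0],"turn": 0},
  {"delta_pos": [0,-0.034,0],"turn": 0},
  {"delta_pos": [0,-0.034,0],"turn": 0},
  {"delta_pos": [0,-0.0235,0],"turn": 0},
  {"delta_pos": [0,-0.0235,0],"turn": 0},
  {"delta_pos": [0,-0.0235,0],"turn": 0},
  {"delta_pos": [0,-0.0235,0],"turn": 0},
  {"delta_pos": [0,-0.0235,0],"turn": 0},
])

```text
clock: 7.83
ee_pos: [534.0, -152.9, 27.4]
tool_rot: [[0.995, 0.099, 0.0], [0.099, -0.995, -0.0], [0.0, 0.0, -1.0]]
contact_force: [0.3, 0.0, -0.0]
finger_gap: 0.003
grasp_force: 0.1
```

```bash
python3 w.py; python3 w.py
```

```text
t 7.88 deck ends -55.5 -15.0 mid -35.2 (14 158)
t 7.88 along -203.6 across 516.3 z 27.3 yaw 0.1000 F [ 1.23 -0.13] gap 0.00
t 7.93 deck ends -51.5 -11.5 mid -31.5 (13 158)
t 7.93 along -204.3 across 516.3 z 27.4 yaw 0.1002 F [-0.89 -0.04] gap 0.00
```

Request:
drive_tool([
  {"delta_pos": [0,0,-0.16],"turn": 0},
  {"delta_pos": [0,-0.06,-0.15],"turn": 0},
  {"delta_pos": [0,-0.166,0],"turn": 0},
  {"delta_pos": [0,-0.166,0],"turn": 0},
  {"delta_pos": [0,-0.166,0],"turn": 0},
  {"delta_pos": [0,-0.166,0],"turn": 0},
  {"delta_pos": [0,-0.166,0],"turn": 0},
  {"delta_pos": [0,-0.166,0],"turn": 0},
  {"delta_pos": [0,-0.166,0],"turn": 0},
  {"delta_pos": [0,-0.14,0],"turn": 0},
])

```text
clock: 8.77
ee_pos: [499.9, 188.3, 105.1]
tool_rot: [[0.995, 0.1, 0.001], [0.1, -0.995, 0.001], [0.001, -0.001, -1.0]]
contact_force: [1.0, 0.2, 0.8]
finger_gap: 0.008
grasp_force: 0.0
```

```bash
python3 w.py
```

```text
t 8.82 deck ends -100.0 50.0 mid -25.0 (11 161)
t 8.82 along 145.9 across 515.6 z 105.4 yaw 0.1071 F [7.02 0.08] gap 0.01
```

Request:
drive_tool([
  {"delta_pos": [0,0,0.1],"turn": 0},
  {"delta_pos": [0,0,0.1],"turn": 0},
  {"delta_pos": [0,0,0.08],"turn": 0},
  {"delta_pos": [0,0,0.03],"turn": 0},
])

```text
clock: 9.15
ee_pos: [499.0, 184.4, 24.8]
tool_rot: [[0.995, 0.099, -0.003], [0.099, -0.995, -0.002], [-0.004, 0.001, -1.0]]
contact_force: [-0.6, -0.6, -0.2]
finger_gap: 0.004
grasp_force: 0.0
```

```bash
python3 w.py
```

```text
t 9.20 deck ends -78.0 53.5 mid -12.2 (15 156)
t 9.20 along 133.9 across 514.7 z 24.6 yaw 0.0986 F [-0.12 -1.03] gap 0.01
```

Request:
drive_tool([
  {"delta_pos": [0,-0.0105,0],"turn": 0},
  {"delta_pos": [0,-0.0105,0],"turn": 0},
  {"delta_pos": [0,-0.0105,0],"turn": 0},
  {"delta_pos": [0,-0.0105,0],"turn": 0},
  {"delta_pos": [0,-0.0105,0],"turn": 0},
  {"delta_pos": [0,-0.0105,0],"turn": 0},
  {"delta_pos": [0,-0.01,0],"turn": 0},
  {"delta_pos": [0,-0.009,0],"turn": 0},
  {"delta_pos": [0,-0.009,0],"turn": 0},
])

```text
clock: 9.95
ee_pos: [498.1, 208.4, 27.4]
tool_rot: [[0.995, 0.099, 0.0], [0.099, -0.995, -0.0], [0.0, 0.0, -1.0]]
contact_force: [-0.5, -0.2, -0.3]
finger_gap: 0.003
grasp_force: 0.0
```

```bash
python3 w.py
```

```text
t 10.00 deck ends -38.0 78.5 mid 20.2 (14 156)
t 10.00 along 158.5 across 516.4 z 27.4 yaw 0.0993 F [0.44 0.18] gap 0.01
```

Request:
drive_tool([
  {"delta_pos": [0,-0.0068,0],"turn": 0},
  {"delta_pos": [0,-0.0068,0],"turn": 0},
  {"delta_pos": [0,-0.0068,0],"turn": 0},
  {"delta_pos": [0,-0.0068,0],"turn": 0},
  {"delta_pos": [0,-0.0068,0],"turn": 0},
  {"delta_pos": [0,-0.0068,0],"turn": 0},
])

```text
clock: 10.5
ee_pos: [497.1, 218.4, 27.3]
tool_rot: [[0.995, 0.099, -0.0], [0.099, -0.995, -0.0], [-0.0, 0.0, -1.0]]
contact_force: [0.9, 0.1, -0.5]
finger_gap: -0.0
grasp_force: 0.1
```

```bash
python3 w.py; python3 w.py
```

```text
t 10.55 deck ends -22.0 19.5 mid -1.2 (9 156)
t 10.55 along 168.5 across 516.4 z 27.3 yaw 0.0992 F [ 0.76 -0.2 ] gap 0.00
t 10.60 deck ends -21.5 20.0 mid -0.8 (10 156)
t 10.60 along 168.3 across 516.4 z 27.4 yaw 0.0993 F [-0.04  0.04] gap 0.01
```

Request:
drive_tool([
  {"delta_pos": [0,-0.04,0],"turn": 0},
  {"delta_pos": [0,-0.06,0],"turn": 0},
  {"delta_pos": [0,-0.06,0],"turn": 0},
  {"delta_pos": [0,0,0],"turn": 0},
])

```text
clock: 10.93
ee_pos: [492.5, 262.2, 27.6]
tool_rot: [[0.995, 0.102, 0.0], [0.102, -0.995, 0.003], [0.001, -0.002, -1.0]]
contact_force: [0.2, 0.5, -0.3]
finger_gap: 0.005
grasp_force: 0.0
```

```bash
cat > v.py <<'E'
from w import *
# fine gap: tongue / blade positions along, from top and side
def prof(s,z,b0,b1,lo,hi):
    al=np.arange(lo,hi,.25); g=cv2.cvtColor(s["pixels"],cv2.COLOR_BGR2GRAY)
    uv=np.array([[proj(s,np.r_[d*a+nn*b,z]) for a in al] for b in np.arange(b0,b1,1.)],np.float32)
    return al,cv2.remap(g,uv[...,0],uv[...,1],cv2.INTER_LINEAR).mean(0)
def peak(al,f):
    k=np.clip(f-np.median(f)-.4*(f.max()-np.median(f)),0,None); i=f.argmax(); w=abs(al-al[i])<8; return (al*k*w).sum()/(k*w).sum(),f.max()-np.median(f)
if __name__=="__main__":
    for n in("top","side"):
        s=snapshot(n); print(n,"t %.2f"%arm.get_state()["clock"],"tongue",np.round(peak(*prof(s,34,569,580,10,90)),1),"blade",np.round(peak(*prof(s,31,588,598,25,75)),1))
        cv2.imwrite(f"pics/v_{n}.png",s["pixels"])
    trolley(); tool()
E
python3 v.py
```

```text
top t 10.98 tongue [54.2 44.2] blade [69.7  3.6]
side t 11.03 tongue [47.3 55.9] blade [70.7  9.8]
t 11.08 deck ends -22.0 127.5 mid 52.8 (7 153)
t 11.08 along 207.4 across 516.3 z 27.2 yaw 0.0990 F [-0.52  0.35] gap 0.00
```

Request:
drive_tool([
  {"delta_pos": [0,0,-0.15],"turn": 0},
  {"delta_pos": [0,0,-0.15],"turn": 0},
  {"delta_pos": [0,0,-0.15],"turn": 0},
  {"delta_pos": [0,0.12,-0.1],"turn": 0},
  {"delta_pos": [0,0.12,-0.1],"turn": 0},
  {"delta_pos": [0,0.12,0],"turn": 0},
  {"delta_pos": [0,0.12,0],"turn": 0},
  {"delta_pos": [0,0.1,0],"turn": 0},
  {"delta_pos": [0,0,0],"turn": 0},
  {"delta_pos": [0,0,0],"turn": 0},
])

```text
clock: 11.92
ee_pos: [507.6, 111.2, 190.0]
tool_rot: [[0.996, 0.094, 0.0], [0.094, -0.996, -0.001], [0.0, 0.001, -1.0]]
contact_force: [0.8, 0.3, -0.4]
finger_gap: 0.004
grasp_force: 0.0
```

```bash
python3 - <<'E'
from w import *
tool(); w=snapshot("wrist"); cv2.imwrite("pics/w1.png",w["pixels"])
import pickle; pickle.dump(w,open("w1.pkl","wb"))
print(proj(w,np.r_[d*50+nn*584,31]),proj(w,np.r_[d*52+nn*582,34]))
s=cv2.imread("pics/v_side.png")[270:345,270:350]; t=cv2.imread("pics/v_top.png")[225:285,240:304]
cv2.imwrite("pics/m.png",np.hstack([cv2.resize(w["pixels"],(520,390),interpolation=cv2.INTER_AREA),np.vstack([cv2.resize(s,(208,195)),cv2.resize(t,(208,195))])]))
E
```

```text
t 11.92 along 60.2 across 516.2 z 190.0 yaw 0.0941 F [ 0.22 -0.36] gap 0.00
[331.51496972 139.73386543] [329.19749522 142.23656701]
```

View pics/m.png

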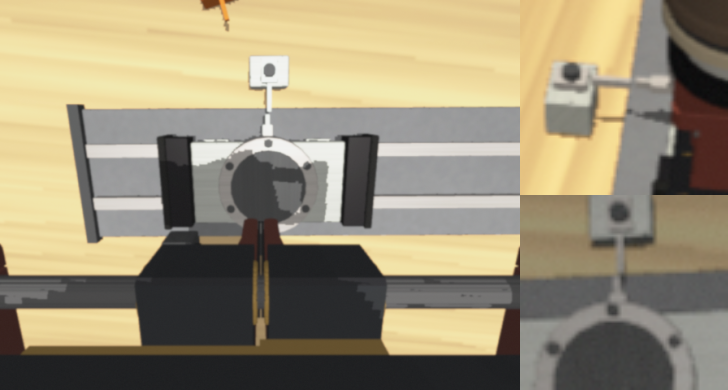

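The wrist view shows the tongue (267,125) almost in line with the aluminium blade (268,98). I'll now measure the offset numerically.

```bash
cat > al.py <<'E'
from v import *
def meas(w):
    g=cv2.GaussianBlur(cv2.cvtColor(w["pixels"],cv2.COLOR_BGR2GRAY),(3,3),0).astype(float)
    out=[]
    for nm,z,bs in(("blade",31,(587,589,591)),("tongue",34,(575,577,579))):
        r=[]
        for b in bs:
            al=np.arange(25,80,.25); f=np.array([g[tuple(int(round(x)) for x in proj(w,np.r_[d*a+nn*b,z])[::-1])] for a in al])
            al=al-0; base=np.median(f); i=np.argmax(np.where(abs(al-51)<9,f,0)); k=f>(base+f[i])/2
            lo=hi=i
            while k[lo-1]: lo-=1
            while k[hi+1]: hi+=1
            r.append((round((al[lo]+al[hi])/2,1),round(al[hi]-al[lo],1),int(f[i]-base)))
        out.append((nm,r))
    print("t %.2f"%arm.get_state()["clock"],out)
if __name__=="__main__":
    meas(snapshot("wrist")); s=snapshot("top")
    tool()
E
python3 al.py; python3 al.py
```

```text
t 12.02 [('blade', [(np.float64(50.0), np.float64(4.0), 73), (np.float64(50.1), np.float64(3.8), 80), (np.float64(50.1), np.float64(3.8), 19)]), ('tongue', [(np.float64(52.1), np.float64(4.8), 84), (np.float64(52.1), np.float64(4.8), 85), (np.float64(52.1), np.float64(4.8), 85)])]
t 12.07 along 63.7 across 516.1 z 189.8 yaw 0.0998 F [0.34 0.96] gap 0.00
t 12.12 [('blade', [(np.float64(50.4), np.float64(3.8), 74), (np.float64(50.4), np.float64(3.8), 81), (np.float64(50.0), np.float64(3.0), 19)]), ('tongue', [(np.float64(52.0), np.float64(4.0), 84), (np.float64(52.0), np.float64(4.0), 85), (np.float64(52.0), np.float64(4.0), 85)])]
t 12.17 along 64.0 across 516.2 z 189.7 yaw 0.1006 F [0.48 0.44] gap 0.01
```

Request:
drive_tool([
  {"delta_pos": [0,0,0],"turn": 0},
  {"delta_pos": [0,0,0],"turn": 0},
  {"delta_pos": [0,0,0],"turn": 0},
  {"delta_pos": [0,0,0],"turn": 0},
  {"delta_pos": [0,0,0],"turn": 0},
  {"delta_pos": [0,0,0],"turn": 0},
])

```text
clock: 12.67
ee_pos: [507.5, 113.9, 189.8]
tool_rot: [[0.995, 0.099, 0.0], [0.099, -0.995, -0.0], [0.0, 0.0, -1.0]]
contact_force: [0.1, 0.9, -0.7]
finger_gap: 0.007
grasp_force: 0.0
```

```bash
python3 al.py; python3 al.py
```

```text
t 12.72 [('blade', [(np.float64(50.2), np.float64(4.0), 78), (np.float64(50.2), np.float64(4.0), 85), (np.float64(49.9), np.float64(3.2), 19)]), ('tongue', [(np.float64(51.9), np.float64(3.8), 84), (np.float64(52.0), np.float64(4.0), 85), (np.float64(52.0), np.float64(4.0), 85)])]
t 12.77 along 62.8 across 516.3 z 189.8 yaw 0.0988 F [-0.91 -0.05] gap 0.01
t 12.82 [('blade', [(np.float64(50.2), np.float64(4.0), 77), (np.float64(50.2), np.float64(4.0), 84), (np.float64(49.8), np.float64(3.0), 19)]), ('tongue', [(np.float64(51.9), np.float64(3.8), 83), (np.float64(51.9), np.float64(3.8), 83), (np.float64(51.9), np.float64(3.8), 85)])]
t 12.87 along 62.8 across 516.3 z 189.8 yaw 0.0988 F [-0.    0.11] gap 0.00
```

Request:
drive_tool([
  {"delta_pos": [0,-0.125,0],"turn": 0},
  {"delta_pos": [0,-0.125,0],"turn": 0},
  {"delta_pos": [0,-0.125,0],"turn": 0},
  {"delta_pos": [0,-0.109,0],"turn": 0},
  {"delta_pos": [0,0,0.1],"turn": 0},
  {"delta_pos": [0,0,0.15],"turn": 0},
  {"delta_pos": [0,0,0.15],"turn": 0},
  {"delta_pos": [0,0,0.15],"turn": 0},
  {"delta_pos": [0,0,0.08],"turn": 0},
  {"delta_pos": [0,0,0.02],"turn": 0},
])

```text
clock: 13.7
ee_pos: [493.1, 232.9, 23.5]
tool_rot: [[0.995, 0.099, -0.006], [0.099, -0.995, -0.003], [-0.006, 0.002, -1.0]]
contact_force: [-0.0, -0.1, 0.1]
finger_gap: 0.006
grasp_force: 0.0
```

Request:
drive_tool([
  {"delta_pos": [0,0,0],"turn": 0},
  {"delta_pos": [0,0,0],"turn": 0},
  {"delta_pos": [0,0,0],"turn": 0},
  {"delta_pos": [0,0,0],"turn": 0},
])

```text
clock: 14.03
ee_pos: [496.8, 234.8, 29.1]
tool_rot: [[0.995, 0.098, 0.003], [0.098, -0.995, 0.001], [0.003, -0.001, -1.0]]
contact_force: [-0.3, -0.4, -0.6]
finger_gap: 0.004
grasp_force: 0.0
```

```bash
python3 al.py; python3 al.py
```

```text
Traceback (most recent call last):
  File "al.py", line 17, in <module>
    meas(snapshot("wrist")); s=snapshot("top")
    ~~~~^^^^^^^^^^^^^^^^^^^
  File "al.py", line 8, in meas
    al=np.arange(25,80,.25); f=np.array([g[tuple(int(round(x)) for x in proj(w,np.r_[d*a+nn*b,z])[::-1])] for a in al])
                                         ~^^^^^^^^^^^^^^^^^^^^^^^^^^^^^^^^^^^^^^^^^^^^^^^^^^^^^^^^^^^^^^^
IndexError: index 695 is out of bounds for axis 1 with size 640
Traceback (most recent call last):
  File "al.py", line 17, in <module>
    meas(snapshot("wrist")); s=snapshot("top")
    ~~~~^^^^^^^^^^^^^^^^^^^
  File "al.py", line 8, in meas
    al=np.arange(25,80,.25); f=np.array([g[tuple(int(round(x)) for x in proj(w,np.r_[d*a+nn*b,z])[::-1])] for a in al])
                                         ~^^^^^^^^^^^^^^^^^^^^^^^^^^^^^^^^^^^^^^^^^^^^^^^^^^^^^^^^^^^^^^^
IndexError: index 695 is out of bounds for axis 1 with size 640
```

```bash
sed -i 's/al=np.arange(25,80,.25);/al=np.arange(40,63,.25);/; s/al=al-0; base=np.median(f)/base=np.percentile(f,40)/' al.py; python3 al.py; python3 al.py
```

```text
Traceback (most recent call last):
  File "al.py", line 17, in <module>
    meas(snapshot("wrist")); s=snapshot("top")
    ~~~~^^^^^^^^^^^^^^^^^^^
  File "al.py", line 8, in meas
    al=np.arange(40,63,.25); f=np.array([g[tuple(int(round(x)) for x in proj(w,np.r_[d*a+nn*b,z])[::-1])] for a in al])
                                         ~^^^^^^^^^^^^^^^^^^^^^^^^^^^^^^^^^^^^^^^^^^^^^^^^^^^^^^^^^^^^^^^
IndexError: index 660 is out of bounds for axis 1 with size 640
Traceback (most recent call last):
  File "al.py", line 17, in <module>
    meas(snapshot("wrist")); s=snapshot("top")
    ~~~~^^^^^^^^^^^^^^^^^^^
  File "al.py", line 8, in meas
    al=np.arange(40,63,.25); f=np.array([g[tuple(int(round(x)) for x in proj(w,np.r_[d*a+nn*b,z])[::-1])] for a in al])
                                         ~^^^^^^^^^^^^^^^^^^^^^^^^^^^^^^^^^^^^^^^^^^^^^^^^^^^^^^^^^^^^^^^
IndexError: index 660 is out of bounds for axis 1 with size 640
```

```bash
sed -i 's/g\[tuple(int(round(x)) for x in proj(w,np.r_\[d\*a+nn\*b,z\])\[::-1\])\]/g[tuple(np.clip(np.rint(proj(w,np.r_[d*a+nn*b,z])[::-1]),0,[479,639]).astype(int))]/; s/arange(40,63/arange(42,63/; s/while k\[hi+1\]/while hi+1<len(k) and k[hi+1]/; s/while k\[lo-1\]/while lo>0 and k[lo-1]/' al.py; python3 al.py; python3 -c "
from al import *
w=snapshot('wrist');print(proj(w,np.r_[d*52+nn*577,34]),proj(w,np.r_[d*50+nn*589,31]))"
```

```text
t 14.28 [('blade', [(np.float64(45.9), np.float64(7.8), 36), (np.float64(45.9), np.float64(7.8), 22), (np.float64(58.6), np.float64(8.2), 120)]), ('tongue', [(np.float64(46.6), np.float64(9.2), 59), (np.float64(46.6), np.float64(9.2), 60), (np.float64(46.6), np.float64(9.2), 60)])]
t 14.33 along 183.9 across 516.6 z 27.8 yaw 0.0988 F [-0.19 -0.38] gap 0.00
[633.97742734 156.94954573] [638.77467617 127.4085443 ]
```

Request:
drive_tool([
  {"delta_pos": [0,0.01,0],"turn": 0},
  {"delta_pos": [0,0.01,0],"turn": 0},
  {"delta_pos": [0,0.008,0],"turn": 0},
  {"delta_pos": [0,0.004,0],"turn": 0},
  {"delta_pos": [0,0.002,0],"turn": 0},
  {"delta_pos": [0,0,0],"turn": 0},
])

```text
clock: 14.88
ee_pos: [496.5, 225.5, 27.3]
tool_rot: [[0.995, 0.098, -0.0], [0.098, -0.995, -0.0], [-0.0, 0.0, -1.0]]
contact_force: [-1.0, 0.1, 0.3]
finger_gap: 0.008
grasp_force: 0.0
```

```bash
cat > tr.py <<'E'
from w import *
import os
s=snapshot("top"); g=np.float32(cv2.cvtColor(s["pixels"],cv2.COLOR_BGR2GRAY))
u,v=proj(s,np.r_[d*20+nn*514.6,60]).astype(int); u,v=283,283
c=g[238:328,250:330]
if not os.path.exists("ref.npy"): np.save("ref.npy",c)
(dx,dy),r=cv2.phaseCorrelate(np.load("ref.npy"),c,cv2.createHanningWindow((80,90),cv2.CV_32F))
print("t %.2f shift along %.2f mm r %.2f"%(arm.get_state()["clock"],-dx*1.97,r)); tool()
E
python3 tr.py; python3 tr.py; python3 w.py
```

```text
t 14.93 shift along 0.00 mm r 1.00
t 14.93 along 175.3 across 516.4 z 27.3 yaw 0.0986 F [-0.17 -0.28] gap 0.01
t 14.98 shift along 0.15 mm r 1.01
t 14.98 along 175.4 across 516.4 z 27.3 yaw 0.0988 F [0.19 0.21] gap 0.00
t 15.03 deck ends -22.0 96.5 mid 37.2 (10 156)
t 15.03 along 175.5 across 516.4 z 27.3 yaw 0.0989 F [-0.25 -0.27] gap 0.01
```

Request:
drive_tool([
  {"delta_pos": [0,0.0006,0],"turn": 0},
  {"delta_pos": [0,0.0006,0],"turn": 0},
  {"delta_pos": [0,0.0006,0],"turn": 0},
  {"delta_pos": [0,0.0006,0],"turn": 0},
  {"delta_pos": [0,0.0006,0],"turn": 0},
  {"delta_pos": [0,0.0006,0],"turn": 0},
  {"delta_pos": [0,0.0006,0],"turn": 0},
  {"delta_pos": [0,0.0006,0],"turn": 0},
  {"delta_pos": [0,0.0006,0],"turn": 0},
  {"delta_pos": [0,0.0006,0],"turn": 0},
])

```text
clock: 15.87
ee_pos: [496.6, 224.2, 27.3]
tool_rot: [[0.995, 0.099, -0.0], [0.099, -0.995, -0.0], [-0.0, 0.0, -1.0]]
contact_force: [-0.0, 0.3, -0.5]
finger_gap: 0.005
grasp_force: 0.0
```

```bash
python3 tr.py
```

```text
t 15.92 shift along -0.07 mm r 1.02
t 15.92 along 173.8 across 516.4 z 27.3 yaw 0.0988 F [-0.11  1.31] gap 0.01
```

Request:
drive_tool([
  {"delta_pos": [0,0.0006,0],"turn": 0},
  {"delta_pos": [0,0.0006,0],"turn": 0},
  {"delta_pos": [0,0.0006,0],"turn": 0},
  {"delta_pos": [0,0.0006,0],"turn": 0},
  {"delta_pos": [0,0.0006,0],"turn": 0},
  {"delta_pos": [0,0.0006,0],"turn": 0},
])

```text
clock: 16.42
ee_pos: [496.7, 223.4, 27.3]
tool_rot: [[0.995, 0.099, 0.0], [0.099, -0.995, 0.0], [0.0, -0.0, -1.0]]
contact_force: [-0.5, 0.4, 0.9]
finger_gap: 0.005
grasp_force: 0.0
```

```bash
python3 tr.py
```

```text
t 16.47 shift along -0.00 mm r 0.99
t 16.47 along 172.9 across 516.4 z 27.3 yaw 0.0988 F [ 0.26 -0.93] gap 0.00
```

Request:
drive_tool([
  {"delta_pos": [0,0.0006,0],"turn": 0},
  {"delta_pos": [0,0.0006,0],"turn": 0},
  {"delta_pos": [0,0.0006,0],"turn": 0},
  {"delta_pos": [0,0.0006,0],"turn": 0},
  {"delta_pos": [0,0.0006,0],"turn": 0},
  {"delta_pos": [0,0.0006,0],"turn": 0},
])

```text
clock: 16.97
ee_pos: [496.7, 222.4, 27.3]
tool_rot: [[0.995, 0.099, 0.0], [0.099, -0.995, -0.0], [0.0, 0.0, -1.0]]
contact_force: [-0.7, 0.3, 0.7]
finger_gap: 0.006
grasp_force: 0.0
```

```bash
python3 tr.py
```

```text
t 17.02 shift along -0.04 mm r 1.01
t 17.02 along 172.0 across 516.4 z 27.3 yaw 0.0988 F [ 0.17 -0.42] gap 0.01
```

Request:
drive_tool([
  {"delta_pos": [0,0.0006,0],"turn": 0},
  {"delta_pos": [0,0.0006,0],"turn": 0},
  {"delta_pos": [0,0.0006,0],"turn": 0},
  {"delta_pos": [0,0.0006,0],"turn": 0},
  {"delta_pos": [0,0.0006,0],"turn": 0},
])

```text
clock: 17.43
ee_pos: [496.8, 221.7, 27.3]
tool_rot: [[0.995, 0.099, 0.0], [0.099, -0.995, -0.0], [0.0, 0.0, -1.0]]
contact_force: [-0.3, -0.1, -2.1]
finger_gap: 0.005
grasp_force: 0.0
```

```bash
python3 tr.py
```

```text
t 17.48 shift along 0.04 mm r 0.99
t 17.48 along 171.3 across 516.4 z 27.3 yaw 0.0989 F [ 0.03 -0.19] gap 0.01
```

Request:
drive_tool([
  {"delta_pos": [0,0.0006,0],"turn": 0},
  {"delta_pos": [0,0.0006,0],"turn": 0},
  {"delta_pos": [0,0.0006,0],"turn": 0},
  {"delta_pos": [0,0.0006,0],"turn": 0},
  {"delta_pos": [0,0.0006,0],"turn": 0},
])

```text
clock: 17.9
ee_pos: [496.9, 221.0, 27.3]
tool_rot: [[0.995, 0.099, 0.0], [0.099, -0.995, -0.0], [0.0, 0.0, -1.0]]
contact_force: [-0.8, -0.3, 0.2]
finger_gap: 0.008
grasp_force: 0.0
```

```bash
python3 tr.py
```

```text
t 17.95 shift along 0.07 mm r 1.00
t 17.95 along 170.5 across 516.4 z 27.3 yaw 0.0988 F [-0.32  0.18] gap 0.01
```

Request:
drive_tool([
  {"delta_pos": [0,0.0006,0],"turn": 0},
  {"delta_pos": [0,0.0006,0],"turn": 0},
  {"delta_pos": [0,0.0006,0],"turn": 0},
  {"delta_pos": [0,0.0006,0],"turn": 0},
  {"delta_pos": [0,0.0006,0],"turn": 0},
])

```text
clock: 18.37
ee_pos: [497.0, 220.2, 27.3]
tool_rot: [[0.995, 0.099, 0.0], [0.099, -0.995, 0.0], [0.0, 0.0, -1.0]]
contact_force: [0.3, 0.0, 0.0]
finger_gap: 0.009
grasp_force: 0.0
```

```bash
python3 tr.py; python3 w.py
```

```text
t 18.42 shift along -0.11 mm r 1.01
t 18.42 along 169.8 across 516.4 z 27.3 yaw 0.0988 F [-0.18  0.01] gap 0.00
t 18.47 deck ends -22.5 19.5 mid -1.5 (10 156)
t 18.47 along 169.8 across 516.4 z 27.3 yaw 0.0988 F [-0.54 -0.41] gap 0.01
```

Request:
drive_tool([
  {"delta_pos": [0,0.0006,0],"turn": 0},
  {"delta_pos": [0,0.0006,0],"turn": 0},
  {"delta_pos": [0,0.0006,0],"turn": 0},
  {"delta_pos": [0,0.0006,0],"turn": 0},
])

```text
clock: 18.8
ee_pos: [497.0, 219.6, 27.4]
tool_rot: [[0.995, 0.099, 0.0], [0.099, -0.995, -0.0], [0.0, 0.0, -1.0]]
contact_force: [0.5, -0.7, 0.1]
finger_gap: 0.008
grasp_force: 0.0
```

```bash
python3 tr.py; python3 tr.py
```

```text
t 18.85 shift along -0.93 mm r 0.99
t 18.85 along 169.2 across 516.4 z 27.3 yaw 0.0988 F [-0.64 -0.57] gap 0.00
t 18.90 shift along -1.07 mm r 1.01
t 18.90 along 169.2 across 516.4 z 27.3 yaw 0.0987 F [ 0.61 -0.16] gap 0.01
```

Request:
drive_tool([
  {"delta_pos": [0,-0.04,0],"turn": 0},
  {"delta_pos": [0,-0.06,0],"turn": 0},
  {"delta_pos": [0,-0.06,0],"turn": 0},
  {"delta_pos": [0,0,-0.15],"turn": 0},
  {"delta_pos": [0,0,-0.15],"turn": 0},
  {"delta_pos": [0,0,-0.15],"turn": 0},
  {"delta_pos": [0,0.12,-0.1],"turn": 0},
  {"delta_pos": [0,0.15,-0.1],"turn": 0},
  {"delta_pos": [0,0.15,0],"turn": 0},
  {"delta_pos": [0,0.15,0],"turn": 0},
])

```text
clock: 19.73
ee_pos: [507.8, 120.5, 190.0]
tool_rot: [[0.995, 0.1, 0.004], [0.1, -0.995, 0.001], [0.004, -0.001, -1.0]]
contact_force: [0.6, -0.5, -0.6]
finger_gap: 0.008
grasp_force: 0.0
```

Request:
drive_tool([
  {"delta_pos": [0,0,0],"turn": 0},
  {"delta_pos": [0,0,0],"turn": 0},
  {"delta_pos": [0,0,0],"turn": 0},
  {"delta_pos": [0,0,0],"turn": 0},
  {"delta_pos": [0,0,0],"turn": 0},
  {"delta_pos": [0,0,0],"turn": 0},
])

```text
clock: 20.23
ee_pos: [506.6, 121.9, 187.7]
tool_rot: [[0.995, 0.101, -0.0], [0.101, -0.995, 0.0], [-0.0, -0.0, -1.0]]
contact_force: [-0.6, 0.5, 0.6]
finger_gap: 0.005
grasp_force: 0.0
```

```bash
sed -i 's/arange(42,63/arange(25,80/' al.py; python3 al.py; python3 al.py
```

```text
t 20.28 [('blade', [(np.float64(50.4), np.float64(3.8), 76), (np.float64(50.0), np.float64(4.5), 85), (np.float64(49.6), np.float64(3.8), 26)]), ('tongue', [(np.float64(49.1), np.float64(4.8), 86), (np.float64(49.1), np.float64(4.8), 87), (np.float64(49.1), np.float64(4.8), 87)])]
t 20.33 along 70.5 across 516.3 z 187.8 yaw 0.1003 F [0.17 0.59] gap 0.00
t 20.38 [('blade', [(np.float64(49.8), np.float64(4.0), 75), (np.float64(50.1), np.float64(4.8), 83), (np.float64(49.8), np.float64(4.0), 19)]), ('tongue', [(np.float64(49.4), np.float64(4.8), 85), (np.float64(49.4), np.float64(4.8), 85), (np.float64(49.4), np.float64(4.8), 86)])]
t 20.43 along 70.0 across 516.3 z 187.9 yaw 0.0996 F [ 0.64 -0.1 ] gap 0.01
```

Request:
drive_tool([
  {"delta_pos": [0,0.01,0],"turn": 0},
  {"delta_pos": [0,0.01,0],"turn": 0},
  {"delta_pos": [0,0.01,0],"turn": 0},
  {"delta_pos": [0,0,0],"turn": 0},
  {"delta_pos": [0,0,0],"turn": 0},
  {"delta_pos": [0,0,0],"turn": 0},
  {"delta_pos": [0,0,0],"turn": 0},
  {"delta_pos": [0,0,0],"turn": 0},
  {"delta_pos": [0,0,0],"turn": 0},
  {"delta_pos": [0,0,0],"turn": 0},
])

```text
clock: 21.27
ee_pos: [507.6, 113.1, 187.9]
tool_rot: [[0.995, 0.099, -0.0], [0.099, -0.995, -0.0], [-0.0, 0.0, -1.0]]
contact_force: [0.7, 0.1, 0.1]
finger_gap: 0.0
grasp_force: 0.0
```

```bash
for i in 1 2 3 ; do python3 al.py; done
```

```text
t 21.32 [('blade', [(np.float64(50.4), np.float64(3.8), 78), (np.float64(50.4), np.float64(3.8), 84), (np.float64(50.0), np.float64(3.0), 19)]), ('tongue', [(np.float64(49.5), np.float64(4.0), 85), (np.float64(49.5), np.float64(4.0), 85), (np.float64(49.6), np.float64(3.8), 86)])]
t 21.37 along 62.1 across 516.3 z 187.9 yaw 0.0989 F [-0.26 -0.03] gap 0.00
t 21.42 [('blade', [(np.float64(50.4), np.float64(3.8), 78), (np.float64(50.4), np.float64(3.8), 84), (np.float64(50.0), np.float64(3.0), 19)]), ('tongue', [(np.float64(49.5), np.float64(4.0), 85), (np.float64(49.5), np.float64(4.0), 85), (np.float64(49.5), np.float64(4.0), 86)])]
t 21.47 along 62.1 across 516.3 z 187.9 yaw 0.0989 F [-0.16  0.61] gap 0.01
t 21.52 [('blade', [(np.float64(50.2), np.float64(4.0), 78), (np.float64(50.4), np.float64(3.8), 84), (np.float64(50.0), np.float64(3.0), 19)]), ('tongue', [(np.float64(49.5), np.float64(4.0), 85), (np.float64(49.5), np.float64(4.0), 85), (np.float64(49.5), np.float64(4.0), 86)])]
t 21.57 along 62.1 across 516.3 z 188.0 yaw 0.0989 F [-0.08  0.1 ] gap 0.01
```

```bash
python3 -c "
from bench import arm
print(arm.finish_job())"
```

```text
the job is handed in; nothing more can be done
None
```

I pushed the trolley off at about 70 mm/s, braked it on its front buffer and nudged it back. It was at rest with the tongue within about 1 mm of the index blade and the arm clear when I handed in at about 21.6 s. The first push attempt missed, with the fingertips passing just over the rear hood, but the trolley did not move and no contact force showed.

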